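# Tip up the fallen soldering stand and slide it into its bay

### The arm

A 6-joint arm with a two-finger parallel gripper is mounted at the origin on the work surface. World frame = base frame: x ahead of the robot, y to its left, z up, the work surface at z = 0. Lengths are in m, angles in rad, forces in N, time in s.
With the tool pointing down it reaches from about 0.225 to 0.875 m from the base axis. Payload 3.4 kg.
Tool frame: the origin (TCP) lies on the centre line of the jaws, within the pads' length; the fingertips stand 17 mm ahead of it and the grasp point (between the pads) lies 2 mm behind it; z points along the fingers, y is the line along which they close (so a half turn about z gives the same grasp; the last joint's range is limited). The gripper opens to 85 mm and grips with 20 to 120 N. Pads are 22 mm wide; open, the fingers measure 114 mm over their backs; the gripper's body (76 mm by 85 mm) begins 54 mm behind the grasp point. The pads swing forward as they close: fully open they stand 13 mm farther back than shut.
Start: joints at [-1.432, 0.276, 1.505, -0, 1.361, -0.121], TCP at [0.148, -0.556, 0.248] pointing down, gripper open.
Joint ranges: [-2.89, 2.89], [-0.75, 2.08], [0.22, 2.7], [-1.18, 4.32], [0.11, 2.71], [-2.7, 2.7]. Speed limits (rad/s): [2.57, 2.57, 3.14, 3.14, 3.14, 3.14].

### API

Orientations are given as a unit quaternion [w, x, y, z].
In Python, from rig import manip gives the robot as it stands.
- The arm moves only by the tool move_arm, never from a script. Its argument "steps" is one flat list of numbers, 7 for each row, row after row: the turn, a rotation vector about the world's x, y, z normalised to -1 to 1, where 1 is 360 degrees, then the shift along the world's x, y, z normalised to -1 to 1, where 1 is 1 m, then the opening, from -1 (shut) to 1 (fully open). A call has exactly 10 rows; each row is the pose to reach, as a shift and turn from the pose commanded when the call began, turning the shorter way round; what a row does not reach only later rows make up. A row lasts 1/10 s, in which the tool goes at most 50 mm and 8.59 degrees, less where a joint would pass 70% of its speed; a pose out of reach is approached as far as the arm can. A call with a number of a shift or a turn outside -1 to 1 is refused whole. A call with a gripper value outside its range is refused whole. The fingers move at their own pace and stop on an object; "squeeze" is the grip in N (left out, the last holds). Time passes only in rows, so rows that repeat a pose let the fingers close, or fill a call up. It gives the time, the measured TCP pose, the force, the opening and the grip force at its end, in the units of the state.
- manip.get_state(): the state, without advancing time (a new reading comes with each control period).
- manip.get_image(name): name is "scene" or "side" or "wrist"; returns a dict with "pixels" (480x640x3 uint8, blue, green, red), "fx", "fy", "cx", "cy" (pixels), "R" (3x3) and "t" (3): a world point X has camera coordinates R X + t. Camera axes: x right, y down, z forward; pixel columns grow to the right and rows downward; lengths in m; the calibration is good to about 2 mm. A picture is of the moment at which its call begins. There is no depth.
- manip.sign_off(): hands the job in; it is judged then, once.
The state is a dict: "clock": time; "qpos": joint angles; "qd": joint speeds; "effort": joint torques, N m; "position": TCP position; "ee_rot": TCP orientation; "contact_force": force on the tool from outside, world axes, zero at the start; "moment": the same for the moment, N m; "width": finger opening in m; "gripper_force": force on a finger pad.
Only numpy, scipy, OpenCV 4.12 (cv2) and the standard library are available. Lean on these libraries where they do the work, as an engineer would, in place of code of your own. Each camera call takes 0.05 s, during which the arm holds its last target. There are 200 camera calls.

### The job

The soldering stand lies on its side: tip it up about the lower edge of its foot, keeping that edge down on the bench, until it stands. Then slide it along the bench, without lifting it off or letting it topple, into the open side of the low steel U-shaped bay until its foot is fully home, square and flush against the back bar. Leave the other things on the bench where they are and let go of the stand.

Things in the scene. Friction and masses are not known exactly. Their poses are not given: they have to be found in the camera images.
- stand: The soldering stand, steel, about 0.75 kg: square foot plate 100 x 100, 16 thick; round post 22 in diameter in its middle; round bar 20 in diameter and 70 long across the top, 188 high over all. Centre of mass about 28 above the underside. Origin: centre of the foot's underside; z along the post to the top bar, x along the bar; x and y parallel to the foot's sides.
- stand_bar (a point): The middle of the stand's top bar, on the post's axis, 178 above the foot's underside. At the start the bar rests on the bench and the post, about 14 degrees from level, points roughly to world -y.
- stand_edge (a point): Middle of the foot edge on the stand's +y side, on the plate's post-side face (0, 50, 16 in the stand's axes). At the start it is uppermost, about 97 above the bench, the opposite (-y) edge resting on the bench. Drawing it away from the top bar with about 5 N tips the stand up about the lower edge; past some 43 degrees of turn it rights itself.
- stand_low (a point): Middle of the foot edge on the stand's -y side, on the underside (0, -50, 0 in the stand's axes): the lower edge at the start, about which the stand is tipped up.
- bay: The bay: three fixed steel bars 12 thick and 22 high in a U on the bench. Origin on the bench, at bay_home; x points into the bay towards the back bar (roughly world +y), y along the back bar. Back bar's inner face at x = +50; side bars from x = -30 to +50, inner faces at y = +62 and -62 (124 clear). Open towards -x; the bench is its floor.
- bay_home (a point): Where the centre of the foot's underside is when the foot is fully home: on the bench, midway between the side bars and 50 in front of the back bar. Same axes as the bay.
- hammer: Bystander, to be left alone: a small hammer lying on the bench, 220 long; origin at its underside.
- driver: Bystander, to be left alone: a screwdriver lying on the bench, 180 long; origin at its underside.
- pliers: Bystander, to be left alone: red-handled pliers lying flat, 165 long; origin at its underside.
- flask: Bystander, to be left alone: a standing bottle, 72 across and 140 high; origin at its underside.
- spool: Bystander, to be left alone: a dark wooden bobbin standing on end, 52 across and 56 high; origin at its underside.
- jar: Bystander, to be left alone: a glass jar with a steel lid, 64 across and 75 high; origin at its underside.
- block: Bystander, to be left alone: a flat square steel bench block, 65 x 65 x 18 high; origin at its underside.
Not all that is in view belongs to the job. What is shaped like the bay but turquoise is not meant.

How it is judged:
By the outcome, as a careful person would: the job done as asked, in the order asked, and still so for the second after the job is handed in, with the robot touching nothing.
It also fails if it takes over 67 s, if anything falls off the work surface, if the arm or the gripper's body presses on something with over 40 N, if the wrist force passes 120 N, or if a joint passes its speed limit or range.

## Working session

There is one attempt and no reset: what is moved stays moved. The work goes in short steps, Python scripts to look and compute and a tool call to move; the robot and the scene stay as the last step left them, time stands still between calls to the robot, and variables do not carry over. Pictures are saved under pics/ and viewed, at most 10 in all, crops included, and the job is handed in when it is done.

Besides the shell and the picture viewer there is one more tool, called after ">>>" as a command line: name --argument value ..., lists and objects as JSON in quotes. move_arm: Moves the arm, as the interface text tells. Scaled input: -1 to 1 covers 1 m each way for a shift and 360 degrees each way for a turn. Its arguments: {"type":"object","properties":{"steps":{"type":"array"},"squeeze":{"type":"number"}},"required":["steps"]}

```bash
mkdir -p pics; cat > h.py <<'E'
import numpy as np, cv2
from rig import manip
def grab(n,f):
    d=manip.get_image(n); cv2.imwrite(f'pics/{f}.png',d['pixels']); np.savez(f'pics/{f}.npz',**{k:d[k] for k in d}); return d
def load(f): return dict(np.load(f'pics/{f}.npz'))
def ray(d,u,v):
    R=np.array(d['R']);t=np.array(d['t']); c=-R.T@t
    r=R.T@np.array([(u-d['cx'])/d['fx'],(v-d['cy'])/d['fy'],1]); return c,r/np.linalg.norm(r)
def onplane(d,u,v,z):
    c,r=ray(d,u,v); return c+r*(z-c[2])/r[2]
def proj(d,X):
    p=np.array(d['R'])@np.array(X)+np.array(d['t']); return d['fx']*p[0]/p[2]+d['cx'], d['fy']*p[1]/p[2]+d['cy']
def tri(d1,p1,d2,p2):
    A=[];b=[]
    for d,p in((d1,p1),(d2,p2)):
        c,r=ray(d,*p);P=np.eye(3)-np.outer(r,r);A.append(P);b.append(P@c)
    return np.linalg.lstsq(np.vstack(A),np.hstack(b),rcond=None)[0]
E
python3 - <<'E'
from h import *
for n in('scene','side','wrist'):
    d=grab(n,n+'0'); R=np.array(d['R']); print(n,-R.T@d['t'],R[2],d['fx'])
print(manip.get_state())
E
```

```text
scene [1.56379237 0.18840257 1.16470234] [-0.69726779 -0.12944372 -0.7050262 ] 582.100316890725
side [-0.16030945 -1.156255    0.9390633 ] [ 0.39659966  0.73956397 -0.54383255] 545.4164950693643
wrist [ 0.22857348 -0.53428081  0.37470911] [-0.31574057 -0.08135538 -0.94535136] 345.8063372212553
{'clock': 0.15, 'qpos': array([-1.43198274e+00,  2.76479299e-01,  1.50582195e+00,  1.48834260e-06,
        1.36068417e+00, -1.21009129e-01]), 'qd': array([ 0.00264051, -0.00081164, -0.00337382, -0.00065355, -0.00016917,
        0.00030432]), 'effort': array([ 6.57195396e-04, -4.17145872e+01, -2.46032435e+01, -2.31600934e-04,
        7.65315344e-03,  3.84831409e-06]), 'position': array([ 0.14766395, -0.55535184,  0.24762966]), 'ee_rot': array([-6.96358328e-04,  9.91573160e-01,  1.29546064e-01, -5.47158034e-06]), 'contact_force': array([ 0.17009307, -1.30418234, -0.04874451]), 'moment': array([ 0.04103355,  0.03223882, -0.00837753]), 'gripper_force': 0.0, 'width': 0.08572931750331973}
```

View pics/scene0.png

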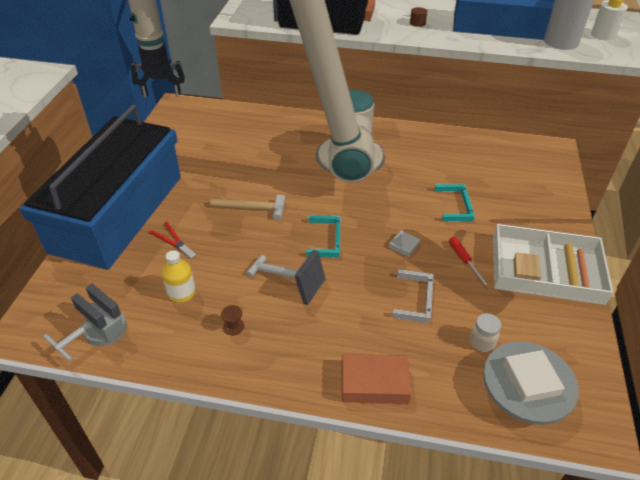

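View pics/side0.png

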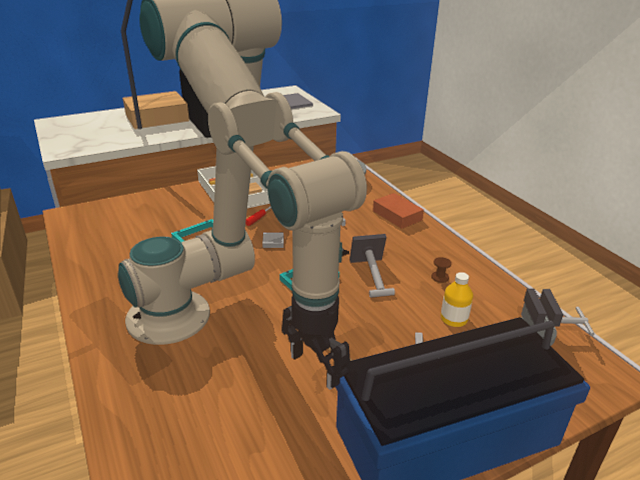

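The scene view shows the stand at px (257–325, 255–300), its bar to the left. There are three U shapes: turquoise at (325,236), turquoise at (458,203) and steel grey at (415,296). The grey one fits, being steel and open to the left (-y). I'll confirm it in an enlarged crop.

```bash
python3 - <<'E'
from h import *
d=load('scene0'); im=d['pixels'][220:340,240:450]
cv2.imwrite('pics/crop1.png',cv2.resize(im,None,fx=3.8,fy=3.8,interpolation=cv2.INTER_CUBIC))
E
```

```text
(no output)
```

View pics/crop1.png

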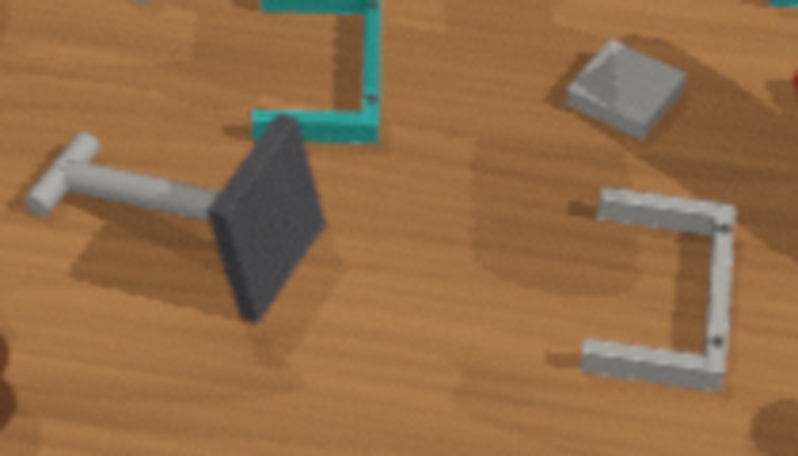

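Crop confirms it: the grey U is steel, open to the left toward the stand, with corners at crop px (600,190), (735,205), (725,372) and (583,345). Next I'll work out coarse poses.

```bash
python3 - <<'E'
from h import *
d=load('scene0')
f=lambda u,v,z,n: print(n,np.round(onplane(d,240+u/3.8,220+v/3.8,z),4))
f(295,118,.1015,'ul far top');f(218,210,.1015,'ul near top');f(325,222,.0045,'low far');f(255,320,.0045,'low near')
f(89,145,.01,'bar far');f(38,203,.01,'bar near')
f(600,190,.022,'bay far tip outer');f(735,206,.022,'far corner outer');f(724,366,.022,'near corner outer');f(583,342,.022,'near tip inner')
f(602,203,.022,'far tip inner'); f(711,216,.022,'far inner corner');f(708,352,.022,'near inner corner')
s=load('side0')
g=s['pixels'][215:315,340:420]; cv2.imwrite('pics/crop2.png',cv2.resize(g,None,fx=6,fy=6,interpolation=cv2.INTER_CUBIC))
E
```

```text
ul far top [ 0.5542 -0.0023  0.1015]
ul near top [ 0.6445 -0.035   0.1015]
low far [0.5569 0.0201 0.0045]
low near [ 0.6517 -0.01    0.0045]
bar far [ 0.5228 -0.1583  0.01  ]
bar near [ 0.5837 -0.1789  0.01  ]
bay far tip outer [0.5053 0.2052 0.022 ]
far corner outer [0.5018 0.2984 0.022 ]
near corner outer [0.6432 0.2987 0.022 ]
near tip inner [0.6414 0.2071 0.022 ]
far tip inner [0.5171 0.2077 0.022 ]
far inner corner [0.5144 0.2826 0.022 ]
near inner corner [0.6337 0.2879 0.022 ]
```

View pics/crop2.png

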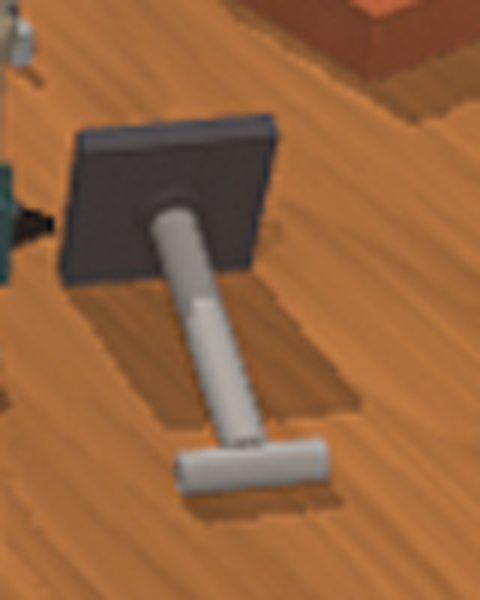

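```bash
cat >> h.py <<'E'
from scipy.spatial.transform import Rotation as Ro
def toolR(yaw,lean,flip=1):
    """yaw: angle of stand x axis (deg); lean: post turn from level-post (deg): tool z = -y_stand*."""
    xs=np.array([np.cos(np.radians(yaw)),np.sin(np.radians(yaw)),0]); h=np.cross([0,0,1],xs)  # h: horizontal, towards +y
    a=np.radians(lean); z=-np.sin(a)*h-np.cos(a)*np.array([0,0,1])   # lean>0: body leans to +y
    y=flip*xs; return np.column_stack([np.cross(y,z),y,z])
def cur():
    s=manip.get_state(); q=s['ee_rot']; return s,np.array(s['position']),Ro.from_quat(q,scalar_first=True)
def goto(p,R,p0=None,R0=None):
    s,pc,Rc=cur(); p0=pc if p0 is None else np.array(p0); R0=Rc if R0 is None else Ro.from_matrix(R0)
    w=(Ro.from_matrix(R)*R0.inv()).as_rotvec()
    print('turn',np.round(w/2/np.pi,4),'deg',np.round(np.degrees(np.linalg.norm(w)),1),'shift',np.round(np.array(p)-p0,4))
E
python3 - <<'E'
from h import *
s,p,R=cur(); print(R.as_matrix().round(3))
for fl in(1,-1): goto([.577,-.085,.22],toolR(-18,-14,fl))
d=load('scene0')
for u,v in((285,118),(380,140),(255,140),(255,112)): print(onplane(d,240+u/3.8,220+v/3.8,.022).round(3))
E
```

```text
[[ 0.966  0.257 -0.   ]
 [ 0.257 -0.966  0.001]
 [ 0.    -0.001 -1.   ]]
turn [ 0.0277 -0.0296  0.1578] deg 58.7 shift [ 0.4293  0.4704 -0.0276]
turn [ 0.0343  0.0328 -0.3393] deg 123.3 shift [ 0.4293  0.4704 -0.0276]
[ 0.48  -0.024  0.022]
[0.488 0.047 0.022]
[ 0.506 -0.04   0.022]
[ 0.478 -0.046  0.022]
```

>>> move_arm --steps '[0.002,-0.002,0.011,0.03,0.033,0,1,0.004,-0.004,0.022,0.06,0.066,0,1,0.006,-0.006,0.033,0.09,0.099,0,1,0.008,-0.008,0.044,0.12,0.132,0,1,0.01,-0.01,0.055,0.15,0.165,0,1,0.012,-0.012,0.066,0.18,0.198,0,1,0.014,-0.014,0.077,0.21,0.231,0,1,0.016,-0.016,0.088,0.24,0.264,0,1,0.018,-0.018,0.099,0.27,0.297,0,1,0.02,-0.02,0.11,0.3,0.33,0,1]'

```text
clock: 1.15
position: [0.4485, -0.2241, 0.2482]
ee_rot: [-0.053, 0.885, 0.458, 0.069]
contact_force: [-0.4, -0.8, 1.2]
width: 0.0853
gripper_force: 0.0
```

```bash
python3 - <<'E'
from h import *
s,p,R=cur(); print(s['clock'],p,s['qpos'].round(2)); goto([.577,-.085,.22],toolR(-18,-14))
E
```

```text
1.15 [ 0.44854352 -0.22413955  0.24821994] [-0.72  0.18  1.65  0.17  1.36 -0.14]
turn [ 0.0081 -0.0096  0.0473] deg 17.6 shift [ 0.1285  0.1391 -0.0282]
```

>>> move_arm --steps '[0.002,-0.002,0.01,0.03,0.033,-0.006,1,0.004,-0.004,0.02,0.06,0.066,-0.012,1,0.006,-0.007,0.03,0.09,0.099,-0.02,1,0.008,-0.01,0.04,0.115,0.125,-0.025,1,0.008,-0.01,0.047,0.128,0.139,-0.028,1,0.008,-0.01,0.047,0.128,0.139,-0.028,1,0.008,-0.01,0.047,0.128,0.139,-0.028,1,0.008,-0.01,0.047,0.128,0.139,-0.028,1,0.008,-0.01,0.047,0.128,0.139,-0.028,1,0.008,-0.01,0.047,0.128,0.139,-0.028,1]'

```text
clock: 2.15
position: [0.5753, -0.0875, 0.2207]
ee_rot: [-0.07, 0.805, 0.581, 0.1]
contact_force: [0.6, -0.1, -0.3]
width: 0.0853
gripper_force: 0.0
```

```bash
python3 - <<'E'
from h import *
d=grab('wrist','wrist1')
s,p,R=cur(); print(s['clock'],p,s['qpos'].round(2)); goto([.577,-.085,.22],toolR(-18,-14))
E
```

```text
2.2 [ 0.57536253 -0.08743553  0.22066036] [-0.42  0.3   1.57  0.25  1.3  -0.17]
turn [0.0002 0.0004 0.001 ] deg 0.4 shift [ 0.0016  0.0024 -0.0007]
```

View pics/wrist1.png

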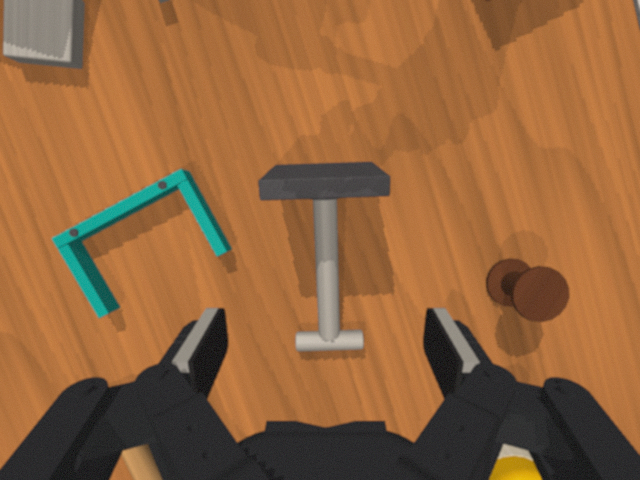

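The wrist view shows the post running from (325,200) to (330,338), the bar between (297,341) and (363,340), and the jaws centred near u=325. The stand is almost aligned with them.

```bash
python3 - <<'E'
from h import *
d=load('wrist1')
b=onplane(d,330,341,.01);q=onplane(d,325.5,208,.048);print(b,q)
l=onplane(d,297,341,.01);r=onplane(d,363,340,.01);print(l,r,np.degrees(np.arctan2(*(r-l)[1::-1])))
v=q-b;print('post yaw',np.degrees(np.arctan2(-v[0],v[1])),np.linalg.norm(v[:2]))
h=v[:2]/np.linalg.norm(v[:2])
foot=b[:2]+h*.1727; g=b[:2]+h*.093*.97
print('underside centre',foot,'grasp',g,'z',.01+.093*.242)
e=onplane(d,261,180,.1015);e2=onplane(d,388,177,.0976);print('edge',e,e2)
s,p,R=cur()
for z in(.12,.034): goto([g[0],g[1],z],toolR(-18,-14))
E
```

```text
[ 0.55246674 -0.17299263  0.01      ] [ 0.59184315 -0.03873174  0.048     ]
[ 0.51939983 -0.16198726  0.01      ] [ 0.58588329 -0.18296723  0.01      ] -17.513963666302363
post yaw -16.34550924548973 0.13991600630921958
underside centre [ 0.60106952 -0.00727281] grasp [ 0.57785444 -0.08642873] z 0.032506
edge [ 0.55220417 -0.00363161  0.1015    ] [ 0.64432411 -0.03144286  0.0976    ]
turn [0.0002 0.0004 0.001 ] deg 0.4 shift [ 0.0025  0.001  -0.1007]
turn [0.0002 0.0004 0.001 ] deg 0.4 shift [ 0.0025  0.001  -0.1867]
```

>>> move_arm --steps '[0,0,0.001,0.002,0.001,-0.03,1,0,0,0.001,0.002,0.001,-0.06,1,0,0,0.001,0.002,0.001,-0.09,1,0,0,0.001,0.002,0.001,-0.12,1,0,0,0.001,0.002,0.001,-0.14,1,0,0,0.001,0.002,0.001,-0.155,1,0,0,0.001,0.002,0.001,-0.17,1,0,0,0.001,0.002,0.001,-0.18,1,0,0,0.001,0.002,0.001,-0.185,1,0,0,0.001,0.002,0.001,-0.185,1]'

```text
clock: 3.2
position: [0.5775, -0.0858, 0.035]
ee_rot: [-0.071, 0.803, 0.584, 0.099]
contact_force: [-0.1, 0.3, -0.1]
width: 0.0856
gripper_force: 0.0
```

>>> move_arm --steps '[0,0,0,0,0,0,-0.2,0,0,0,0,0,0,-0.3,0,0,0,0,0,0,-0.4,0,0,0,0,0,0,-1,0,0,0,0,0,0,-1,0,0,0,0,0,0,-1,0,0,0,0,0,0,-1,0,0,0,0,0,0,-1,0,0,0,0,0,0,-1,0,0,0,0,0,0,-1]' --squeeze 25

```text
clock: 4.2
position: [0.5778, -0.0858, 0.0358]
ee_rot: [-0.071, 0.802, 0.584, 0.099]
contact_force: [-2.3, -0.8, 5.8]
width: 0.0212
gripper_force: 24.6
```

```bash
python3 - <<'E'
from h import *
s,p,R=cur(); print(s['clock'],p,s['qpos'].round(2)); goto([.5778,-.0864,.034],toolR(-17.5,-14))
d=grab('scene','scene2')
# arc waypoints about lower edge, rigid rotation
hh=np.array([np.sin(np.radians(17.5)),np.cos(np.radians(17.5)),0]);up=np.array([0,0,1])
# stand_low position & grasp in stand frame: y=0,z=.0855 rel low: (.05,.0855)
def X(th,yl=.05,zl=None): # th = post angle above level (deg)
    t=np.radians(th); zs=-np.cos(t)*hh+np.sin(t)*up; ys=np.sin(t)*hh+np.cos(t)*up; return ys,zs
ys,zs=X(-14); low=np.array([.6011,-.0073,.053])-.05*ys
print('low',low)
low[2]=0
zl=(p-low)@zs; yl=(p-low)@ys; print('tool in stand',yl,zl)
for th in range(0,91,10):
    ys,zs=X(th); pt=low+.05*ys+.0865*zs
    print(th,(pt-p).round(4))
print('x axis turn unit',np.round(np.array([np.cos(np.radians(17.5)),-np.sin(np.radians(17.5)),0])/360*10,4),'per 10deg')
E
```

```text
4.2 [ 0.57781125 -0.08577044  0.03580141] [-0.41  0.48  1.8   0.31  0.9  -0.3 ]
turn [0.0001 0.0005 0.0011] deg 0.4 shift [-0.     -0.0006 -0.0018]
low [0.60473737 0.00423625 0.00448521]
tool in stand 0.057463554404674065 0.08248624928488192
0 [0.0009 0.0075 0.0142]
10 [0.0039 0.017  0.0285]
20 [0.0076 0.0288 0.0408]
30 [0.0119 0.0424 0.0507]
40 [0.0167 0.0575 0.0581]
50 [0.0217 0.0735 0.0626]
60 [0.0269 0.0901 0.0641]
70 [0.0322 0.1066 0.0626]
80 [0.0372 0.1226 0.0581]
90 [0.042  0.1377 0.0507]
x axis turn unit [ 0.0265 -0.0084  0.    ] per 10deg
```

```bash
cat >> h.py <<'E'
hh=np.array([np.sin(np.radians(17.5)),np.cos(np.radians(17.5)),0]);up=np.array([0,0,1]);LOW=np.array([.6047,.0042,0])
def pt(th,yl=.053,zl=.0836):
    t=np.radians(th); zs=-np.cos(t)*hh+np.sin(t)*up; ys=np.sin(t)*hh+np.cos(t)*up; return LOW+yl*ys+zl*zs
E
python3 - <<'E'
from h import *
def pt0(th): # first phase pivots on post-side edge
    t=np.radians(th); zs=-np.cos(t)*hh+np.sin(t)*up; ys=np.sin(t)*hh+np.cos(t)*up
    P1=LOW-.0155*hh; return P1+.053*ys+.0676*zs
a=pt0(-14);print(a)
pp=lambda th: pt0(th) if th<0 else pt(th)
for s0 in(-14,6,26):
    for k in range(1,6): print(s0+4*k,(pp(s0+4*k)-pp(s0)).round(4))
E
```

```text
[ 0.57645956 -0.08536723  0.03507175]
-10 [0.0008 0.0025 0.0054]
-6 [0.0017 0.0054 0.0106]
-2 [0.0027 0.0086 0.0155]
2 [0.0037 0.0116 0.0208]
6 [0.0049 0.0156 0.0264]
10 [0.0013 0.0043 0.0053]
14 [0.0028 0.0089 0.0102]
18 [0.0044 0.0138 0.0148]
22 [0.006 0.019 0.019]
26 [0.0077 0.0245 0.0228]
30 [0.0018 0.0057 0.0034]
34 [0.0037 0.0117 0.0064]
38 [0.0056 0.0178 0.0089]
42 [0.0076 0.0241 0.011 ]
46 [0.0096 0.0305 0.0127]
```

>>> move_arm --steps '[0.0053,-0.0017,0,0.0004,0.0012,0.0025,-1,0.0106,-0.0033,0,0.0008,0.0025,0.005,-1,0.0159,-0.005,0,0.0012,0.004,0.0075,-1,0.0212,-0.0067,0,0.0017,0.0054,0.01,-1,0.0265,-0.0084,0,0.0022,0.007,0.0125,-1,0.0318,-0.01,0,0.0027,0.0086,0.015,-1,0.0371,-0.0117,0,0.0032,0.01,0.0175,-1,0.0424,-0.0134,0,0.0037,0.0117,0.02,-1,0.0477,-0.015,0,0.0043,0.0136,0.0228,-1,0.053,-0.0167,0,0.0049,0.0156,0.0257,-1]'

```text
clock: 5.25
position: [0.5819, -0.07, 0.0601]
ee_rot: [-0.173, 0.773, 0.562, 0.236]
contact_force: [-0.2, 0.4, -5.6]
width: 0.0211
gripper_force: 24.7
```

```bash
python3 - <<'E'
from h import *
s,p,R=cur(); print(s['contact_force'],s['moment'],s['qpos'].round(2),p-pt(6)); d=grab('side','side3');e=grab('scene','scene3')
a=cv2.resize(d['pixels'][180:320,300:440],None,fx=2.8,fy=2.8,interpolation=2);b=cv2.resize(e['pixels'][200:340,240:380],None,fx=2.8,fy=2.8,interpolation=2)
cv2.imwrite('pics/c3.png',np.hstack([a,b]))
E
```

```text
[-0.24604121  0.37357185 -5.57098703] [-0.77969403  0.39475147  0.13550977] [-0.57  0.52  1.81  0.66  1.09 -0.66] [ 0.0005382  -0.00016174 -0.00137853]
```

View pics/c3.png

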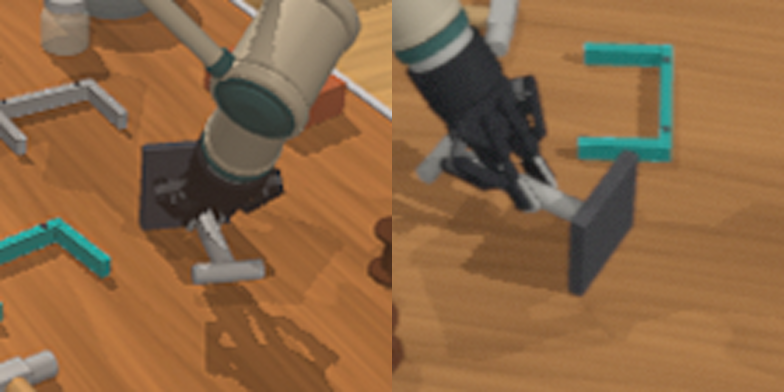

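The stand did tip about 20° with its lower edge unmoved: near lower corner at scene px (306,304), as before. But my turn sign was wrong, so the post slipped between the pads. From here I'll turn the tool the right way, about -x.

>>> move_arm --steps '[-0.0106,0.0034,0,0.0006,0.002,0.0028,-1,-0.0212,0.0067,0,0.0013,0.0043,0.0055,-1,-0.0318,0.01,0,0.002,0.0066,0.008,-1,-0.0424,0.0134,0,0.0028,0.0089,0.0103,-1,-0.053,0.0167,0,0.0036,0.0113,0.0127,-1,-0.0636,0.02,0,0.0044,0.0138,0.0148,-1,-0.0742,0.0234,0,0.0052,0.0164,0.017,-1,-0.0848,0.0268,0,0.006,0.019,0.019,-1,-0.0954,0.03,0,0.0068,0.0217,0.021,-1,-0.106,0.0334,0,0.0077,0.0245,0.0228,-1]' --squeeze 20

```text
clock: 6.35
position: [0.5906, -0.0445, 0.0856]
ee_rot: [0.033, 0.808, 0.587, -0.041]
contact_force: [-1.5, 1.4, 1.3]
width: 0.0209
gripper_force: 24.9
```

```bash
python3 - <<'E'
from h import *
s,p,R=cur(); print(s['contact_force'],s['moment'],s['qpos'].round(2),p-pt(26)); 
z=R.as_matrix()[:,2]; print('lean',np.degrees(np.arctan2(-z@hh,-z[2])))
d=grab('side','side4');e=grab('scene','scene4')
a=cv2.resize(d['pixels'][180:320,300:440],None,fx=2.8,fy=2.8,interpolation=2);b=cv2.resize(e['pixels'][200:340,240:380],None,fx=2.8,fy=2.8,interpolation=2)
cv2.imwrite('pics/c4.png',np.hstack([a,b]))
E
```

```text
[-1.51329855  1.38838106  1.29545743] [0.50547099 0.20681507 0.00657762] [-0.13  0.44  1.68 -0.12  1.03  0.25] [0.00152525 0.0007859  0.00127131]
lean 6.0323193003811015
```

View pics/c4.png

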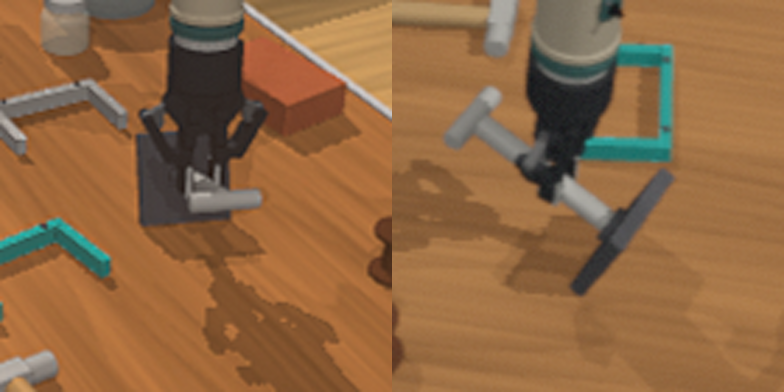

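The side and scene crops show the stand tipped to roughly 26–30°. The near lower corner is still at crop (578,292), so the edge has stayed on the bench.

>>> move_arm --steps '[-0.0106,0.0034,0,0.0008,0.0028,0.001,-1,-0.0212,0.0067,0,0.0017,0.0056,0.002,-1,-0.0318,0.01,0,0.0026,0.0086,0.0035,-1,-0.0424,0.0134,0,0.0035,0.0116,0.005,-1,-0.053,0.0167,0,0.0045,0.0147,0.0062,-1,-0.0636,0.02,0,0.0055,0.0178,0.0074,-1,-0.0742,0.0234,0,0.0065,0.021,0.0085,-1,-0.0848,0.0268,0,0.0075,0.0241,0.0095,-1,-0.0954,0.03,0,0.0085,0.0273,0.0103,-1,-0.106,0.0334,0,0.0095,0.0305,0.0112,-1]'

```text
clock: 7.45
position: [0.6004, -0.0139, 0.0969]
ee_rot: [0.235, 0.744, 0.542, -0.313]
contact_force: [0.2, 2.0, 4.0]
width: 0.0209
gripper_force: 25.5
```

```bash
python3 - <<'E'
from h import *
s,p,R=cur(); print(s['contact_force'],s['moment'],s['qpos'].round(2),p-pt(46)); 
z=R.as_matrix()[:,2]; print('lean',np.degrees(np.arctan2(-z@hh,-z[2])))
for th in range(46,92,4): print(th,(pt(th)-p).round(4))
e=grab('scene','scene5')
E
```

```text
[0.15997053 1.9670278  4.03738073] [ 0.35591714  0.02259182 -0.05040592] [ 0.22  0.68  1.5  -0.68  1.47  0.79] [ 1.69663242e-03  9.54825787e-04 -9.66069659e-05]
lean 46.014436880639074
46 [-0.0017 -0.001   0.0001]
50 [0.0004 0.0055 0.0013]
54 [0.0024 0.0121 0.0019]
58 [0.0045 0.0187 0.0021]
62 [0.0066 0.0253 0.0018]
66 [0.0086 0.0318 0.0011]
70 [ 0.0107  0.0383 -0.0002]
74 [ 0.0127  0.0447 -0.0019]
78 [ 0.0147  0.0509 -0.0041]
82 [ 0.0166  0.057  -0.0067]
86 [ 0.0184  0.0629 -0.0098]
90 [ 0.0202  0.0686 -0.0133]
```

>>> move_arm --steps '[0,0,0,0.0005,0.005,0.0012,-1,0,0,0,0.0022,0.01,0.0018,-1,0,0,0,0.004,0.0155,0.002,-1,0,0,0,0.0055,0.0208,0.002,-1,0,0,0,0.007,0.026,0.0018,-1,0,0,0,0.0086,0.0312,0.0012,-1,0,0,0,0.0102,0.0363,0.0003,-1,0,0,0,0.0118,0.0415,-0.0008,-1,0,0,0,0.0132,0.0463,-0.0022,-1,0,0,0,0.0147,0.0509,-0.0038,-1]'

```text
clock: 8.5
position: [0.6147, 0.0364, 0.0908]
ee_rot: [0.234, 0.744, 0.543, -0.313]
contact_force: [2.7, -0.1, 1.6]
width: 0.0208
gripper_force: 26.5
```

```bash
python3 - <<'E'
from h import *
s,p,R=cur(); print(s['contact_force'],s['moment'],p-pt(78)); 
for th in range(78,94,2): print(th,(pt(th)-p).round(4))
d=grab('side','side6');e=grab('scene','scene6')
a=cv2.resize(d['pixels'][180:320,300:440],None,fx=2.8,fy=2.8,interpolation=2);b=cv2.resize(e['pixels'][200:340,240:380],None,fx=2.8,fy=2.8,interpolation=2)
cv2.imwrite('pics/c6.png',np.hstack([a,b]))
E
```

```text
[ 2.72900553 -0.13039523  1.6020192 ] [-0.12875293 -0.37364572  0.51264069] [-0.00031606 -0.00066096 -0.00194268]
78 [0.0003 0.0007 0.0019]
80 [0.0013 0.0037 0.0007]
82 [ 0.0022  0.0068 -0.0007]
84 [ 0.0032  0.0097 -0.0022]
86 [ 0.0041  0.0127 -0.0038]
88 [ 0.005   0.0155 -0.0055]
90 [ 0.0059  0.0183 -0.0072]
92 [ 0.0068  0.0211 -0.0092]
```

View pics/c6.png

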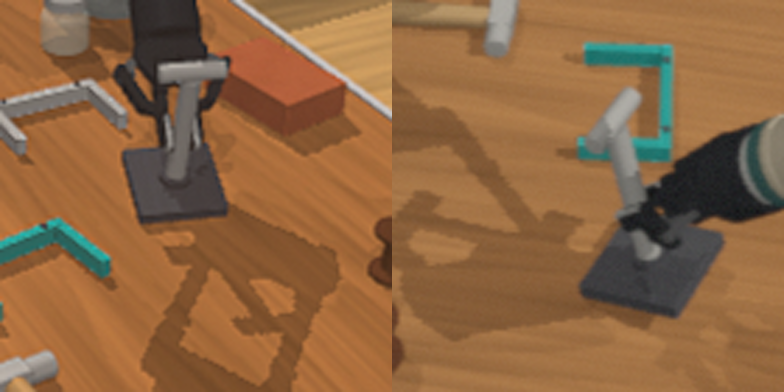

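The stand is nearly upright (~78°), with its low edge still at crop (583,292). The last part of the arc comes next.

>>> move_arm --steps '[0,0,0,0.0008,0.0022,-0.0003,-1,0,0,0,0.0016,0.0046,-0.001,-1,0,0,0,0.0023,0.007,-0.0017,-1,0,0,0,0.003,0.0094,-0.0027,-1,0,0,0,0.0037,0.0116,-0.0037,-1,0,0,0,0.0044,0.0138,-0.0049,-1,0,0,0,0.0051,0.016,-0.0062,-1,0,0,0,0.0058,0.018,-0.0075,-1,0,0,0,0.0058,0.018,-0.0085,-1,0,0,0,0.0058,0.018,-0.0085,-1]'

```text
clock: 9.6
position: [0.6197, 0.0542, 0.0829]
ee_rot: [0.233, 0.744, 0.542, -0.314]
contact_force: [-2.1, 1.3, -1.8]
width: 0.0208
gripper_force: 27.1
```

```bash
python3 - <<'E'
from h import *
s,p,R=cur(); print(s['contact_force'],s['moment'],p-pt(90))
d=grab('side','side7');e=grab('scene','scene7')
a=cv2.resize(d['pixels'][160:300,300:400],None,fx=4,fy=4,interpolation=2);b=cv2.resize(e['pixels'][210:350,290:390],None,fx=4,fy=4,interpolation=2)
cv2.imwrite('pics/c7.png',np.hstack([a,b]))
E
```

```text
[-2.13796985  1.25701403 -1.78059947] [ 0.59361788  0.37705923 -0.39167013] [-0.00093517 -0.00052437 -0.00067809]
```

View pics/c7.png

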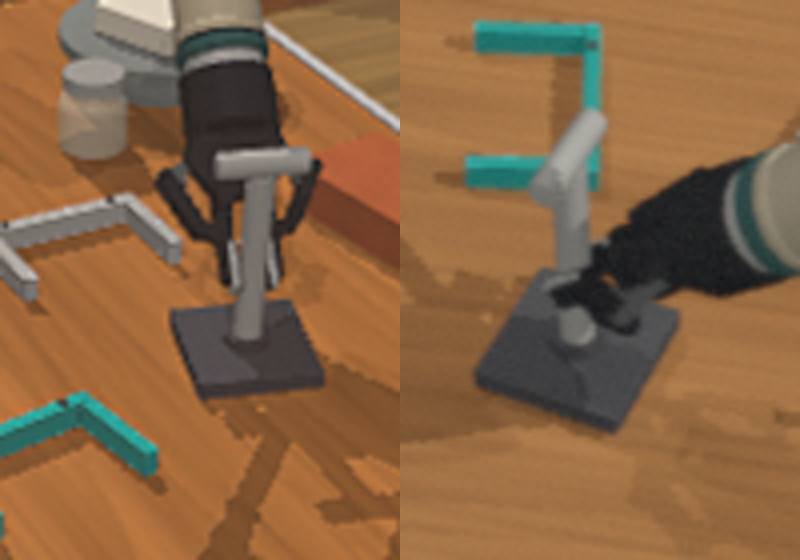

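The crops show the stand upright on its foot, top corners at scene-crop px (545,270), (680,318), (612,418) and (478,372). I'll check flatness numerically, and measure the bay by colour mask.

```bash
cat >> h.py <<'E'
def darkquad(d,u0,u1,v0,v1,show=True):
    """min-area rect world of dark foot's lower rim is unreliable; return hull corner px of dark foot mask"""
    im=d['pixels'][v0:v1,u0:u1]; m=((im.max(2)<95)&((im.max(2).astype(int)-im.min(2))<22)).astype(np.uint8)
    return m
E
python3 - <<'E'
from h import *
e=load('scene7')
P=[onplane(e,290+(u-400)/4,210+v/4,.016) for u,v in((545,270),(680,318),(612,418),(478,372))]
for i in range(4): v=P[(i+1)%4]-P[i]; print(P[i].round(4),np.linalg.norm(v).round(4),np.degrees(np.arctan2(v[1],v[0])).round(1))
print('centre',np.mean(P,0), 'bar', )
# side view corners (top): crop scale4 origin (300,160)
s=load('side7')
for u,v in((172,310),(292,302),(324,380),(203,390)): print('side',onplane(s,300+u/4,160+v/4,.016).round(4))
# bay edges from scene0: bright gray low saturation mask, top faces brightest
d=load('scene0'); im=d['pixels'][265:330,385:440]; hsv=cv2.cvtColor(im,cv2.COLOR_BGR2HSV)
m=(hsv[...,1]<60)&(hsv[...,2]>120)
for r in m[::2]: print(''.join('#' if x else '.' for x in r))
E
```

```text
[0.5633 0.023  0.016 ] 0.0957 75.8
[0.5867 0.1158 0.016 ] 0.0934 -18.7
[0.6752 0.0859 0.016 ] 0.0908 -102.3
[ 0.6558 -0.0029  0.016 ] 0.096 164.3
centre [0.62025318 0.05545914 0.016     ] bar
side [0.5914 0.1178 0.016 ]
side [0.6846 0.0866 0.016 ]
side [ 0.6471 -0.0202  0.016 ]
side [0.5571 0.0081 0.016 ]
.......................................................
.......................................................
.......................................................
.............################..........................
.............###.###########################...........
...........................####.#################......
.............##...........................######.......
..........................##...................#.......
...........................................#####.......
...........................................#####.......
..........................................######.......
..........................................######.......
..........................................######.......
..........................................#####........
.........
[... 354 characters left out ...]
..............######........
.........................................#####.........
.........###.................................#.........
........#################................#####.........
.........#####################################.........
.....................#########################.........
........#.........................############.........
....................####....................#..........
..................................##...................
.......................................................
.......................................................
.......................................................
.......................................................
```

```bash
cat > edge.py <<'E'
from h import *
def sat(d,X):
    uv=np.array([proj(d,x) for x in X],np.float32)
    p=cv2.remap(d['pixels'],uv[None,:,0],uv[None,:,1],cv2.INTER_LINEAR)[0].astype(float)
    return (p.max(1)-p.min(1))
def edge(d,a,b,n,z=.022,w=.010):
    """a,b approx edge ends (xy), n outward normal: returns edge pts"""
    out=[]
    for f in np.linspace(.15,.85,25):
        c=np.array(a)+f*(np.array(b)-a); s=np.arange(-w,w,.0005)
        X=np.array([[*(c+np.array(n)*k),z] for k in s]); v=sat(d,X); g=np.diff(cv2.GaussianBlur(v[:,None],(1,5),0)[:,0])
        i=g.argmax()
        if g[i]>2: out.append(c+np.array(n)*s[i])
    out=np.array(out)
    if len(out)<6: return None
    vx,vy,x,y=cv2.fitLine(out.astype(np.float32),cv2.DIST_HUBER,0,.001,.001).ravel()
    return (x,y),np.degrees(np.arctan2(vy,vx)),len(out),np.abs((out-[x,y])@[-vy,vx]).mean()
E
python3 - <<'E'
from edge import *
E={'back outer':((.503,.298),(.644,.299),(0,1)),'near inner':((.6414,.2071),(.634,.285),(-1,0)),'far outer':((.505,.205),(.502,.298),(-1,0)),'near outer':((.653,.207),(.646,.298),(1,0)),'far inner':((.517,.2077),(.514,.285),(1,0))}
for cam,names in(('scene0',('back outer','near inner','far outer')),('side7',('back outer','near outer','far inner'))):
    d=load(cam)
    for n in names: print(cam,n,edge(d,*E[n]))
E
```

```text
scene0 back outer ((np.float32(0.57720125), np.float32(0.29832625)), np.float32(0.7788476), 25, np.float64(0.00043822604295760216))
scene0 near inner ((np.float32(0.63666), np.float32(0.24605)), np.float32(-88.890434), 25, np.float64(0.0005796785939097379))
scene0 far outer ((np.float32(0.5001475), np.float32(0.2531275)), np.float32(-88.76834), 25, np.float64(0.0006546016167484108))
side7 back outer ((np.float32(0.57144374), np.float32(0.2965854)), np.float32(0.2748055), 25, np.float64(0.0017176800112744396))
side7 near outer ((np.float32(0.648745), np.float32(0.249315)), np.float32(-88.10507), 25, np.float64(0.0007795217192989064))
side7 far inner ((np.float32(0.51351), np.float32(0.23192066)), np.float32(89.72971), 16, np.float64(0.0007893019080747953))
```

>>> move_arm --steps '[0,0,0,0,0,0,-0.3,0,0,0,0,0,0,-0.1,0,0,0,0,0,0,-0.1,0,0,0,0,0,0,-0.1,0,0,0,0,0,0,-0.1,0,0,0,0,0,0,-0.1,0,0,0,0,0,0,-0.1,0,0,0,0,0,0,-0.1,0,0,0,0,0,0,-0.1,0,0,0,0,0,0,-0.1]'

```text
clock: 10.7
position: [0.6203, 0.0538, 0.0827]
ee_rot: [0.234, 0.744, 0.543, -0.313]
contact_force: [-0.1, 0.0, 0.3]
width: 0.0385
gripper_force: 0.0
```

```bash
python3 - <<'E'
from h import *
s,p,R=cur(); print(s['clock'],s['contact_force'],s['moment'],s['width'],p)
grab('scene','scene8');grab('side','side8')
from edge import edge
ca,sa=np.cos(np.radians(-17.5)),np.sin(np.radians(-17.5)); x=np.array([ca,sa]);y=np.array([-sa,ca]);c=np.array([.619,.0525])
L=lambda a,b:c+.05*(a*x+b*y)
for cam in('scene8','side8'):
    d=load(cam)
    for n,a,b,nn in(('-x',(-1,-1),(-1,1),-x),('+x',(1,-1),(1,1),x),('+y',(-1,1),(1,1),y),('-y',(-1,-1),(1,-1),-y)):
        r=edge(d,L(*a),L(*b),nn,z=.016); 
        if r: print(cam,n,'offset mm',(np.dot(np.array(r[0])-c,nn)*1000).round(1),'ang',r[1],r[2],r[3].round(4))
    # bar ends check
E
```

```text
10.7 [-0.08295917  0.04925222  0.34043873] [ 0.41457232 -0.06212439 -0.02965909] 0.03849190274383717 [0.62031296 0.05378059 0.08270492]
scene8 -x offset mm 48.1 ang 75.75287 10 0.0007
scene8 +x offset mm 58.2 ang 72.98209 23 0.0002
scene8 +y offset mm 54.8 ang -15.233488 25 0.0004
scene8 -y offset mm 47.1 ang -15.276658 25 0.0003
side8 -x offset mm 53.6 ang 73.31381 25 0.0008
side8 +x offset mm 49.7 ang 73.36817 25 0.0006
side8 +y offset mm 48.8 ang -16.709679 18 0.001
```

>>> move_arm --steps '[0,0,0,0,0,0,-0.6,0,0,0,0,0,0,-1,0,0,0,0,0,0,-1,0,0,0,0,0,0,-1,0,0,0,0,0,0,-1,0,0,0,0,0,0,-1,0,0,0,0,0,0,-1,0,0,0,0,0,0,-1,0,0,0,0,0,0,-1,0,0,0,0,0,0,-1]' --squeeze 40

```text
clock: 11.8
position: [0.62, 0.0538, 0.0828]
ee_rot: [0.234, 0.744, 0.542, -0.314]
contact_force: [-2.3, 1.0, 2.4]
width: 0.0211
gripper_force: 39.3
```

>>> move_arm --steps '[0,0,0.0024,-0.002,0.0035,0,-1,0,0,0.0073,-0.0065,0.011,0,-1,0,0,0.0122,-0.011,0.0185,0,-1,0,0,0.0175,-0.0155,0.027,0,-1,0,0,0.0234,-0.021,0.036,0,-1,0,0,0.0292,-0.0265,0.045,0,-1,0,0,0.035,-0.032,0.054,0,-1,0,0,0.0408,-0.037,0.063,0,-1,0,0,0.0457,-0.0415,0.0705,0,-1,0,0,0.0486,-0.044,0.075,0,-1]'

```text
clock: 12.8
position: [0.5755, 0.1296, 0.0829]
ee_rot: [0.279, 0.651, 0.65, -0.274]
contact_force: [2.9, -3.7, 1.8]
width: 0.0205
gripper_force: 39.4
```

```bash
cat > foot.py <<'E'
from h import *
from edge import edge
import sys
def foot(tag,c,yaw,cams=('scene','side')):
    c=np.array(c);ca,sa=np.cos(np.radians(yaw)),np.sin(np.radians(yaw)); x=np.array([ca,sa]);y=np.array([-sa,ca])
    L=lambda a,b:c+.05*(a*x+b*y)
    for cam in cams:
        d=grab(cam,cam+tag)
        for n,a,b,nn in(('-x',(-1,-1),(-1,1),-x),('+x',(1,-1),(1,1),x),('+y',(-1,1),(1,1),y),('-y',(-1,-1),(1,-1),-y)):
            r=edge(d,L(*a),L(*b),nn,z=.016)
            if r: print(cam,n,'offset mm',(np.dot(np.array(r[0])-c,nn)*1000).round(1),'ang',r[1],r[2],r[3].round(4))
E
python3 - <<'E'
from foot import *
s,p,R=cur(); print(s['clock'],s['contact_force'],s['moment'],s['width'],p,s['qpos'].round(2))
foot('9',(.575,.1286),1)
E
```

```text
12.8 [ 2.90497789 -3.74547733  1.83917121] [-0.27437538 -0.21304067  0.44081583] 0.020543064611976376 [0.57554615 0.12961898 0.08291323] [ 0.48  0.67  1.57 -0.71  1.4   0.79]
scene -x offset mm 50.5 ang -77.94673 10 0.0008
scene +x offset mm 58.5 ang -89.203415 21 0.0002
scene +y offset mm 50.5 ang 2.7327027 24 0.0005
scene -y offset mm 48.1 ang 1.6467834 25 0.0006
side -x offset mm 58.0 ang -89.036865 25 0.0002
side +x offset mm 49.7 ang -88.22065 25 0.001
side +y offset mm 49.1 ang 4.790619 21 0.0013
```

>>> move_arm --steps '[0,0,0,0,0.006,0,-1,0,0,0,0,0.015,0,-1,0,0,0,0,0.025,0,-1,0,0,0,0,0.035,0,-1,0,0,0,0,0.045,0,-1,0,0,0,0,0.055,0,-1,0,0,0,0,0.065,0,-1,0,0,0,0,0.075,0,-1,0,0,0,0,0.084,0,-1,0,0,0,0,0.09,0,-1]'

```text
clock: 13.9
position: [0.5754, 0.2176, 0.083]
ee_rot: [0.279, 0.652, 0.648, -0.276]
contact_force: [0.6, -6.1, 2.9]
width: 0.0209
gripper_force: 39.5
```

>>> move_arm --steps '[0,0,0,0,0.003,0,-1,0,0,0,0,0.006,0,-1,0,0,0,0,0.008,0,-1,0,0,0,0,0.01,0,-1,0,0,0,0,0.011,0,-1,0,0,0,0,0.012,0,-1,0,0,0,0,0.013,0,-1,0,0,0,0,0.014,0,-1,0,0,0,0,0.014,0,-1,0,0,0,0,0.014,0,-1]'

```text
clock: 14.9
position: [0.5756, 0.2314, 0.0829]
ee_rot: [0.279, 0.652, 0.648, -0.276]
contact_force: [-1.0, -5.1, 2.7]
width: 0.0208
gripper_force: 39.4
```

```bash
python3 - <<'E'
from foot import *
s,p,R=cur(); print(s['clock'],s['contact_force'],s['moment'],p,s['qpos'].round(2))
foot('10',(.5745,.233),1)
E
```

```text
14.9 [-0.95692281 -5.12312991  2.7291979 ] [-0.58458649  0.17963124  0.02299983] [0.5755518  0.23136699 0.08286155] [ 0.6   0.74  1.4  -0.64  1.54  0.81]
scene +y offset mm 47.3 ang 1.6207299 23 0.0005
scene -y offset mm 51.5 ang 1.6099182 25 0.0005
```

>>> move_arm --steps '[0,0,0,0,0,0,-0.3,0,0,0,0,0,0,-0.1,0,0,0,0,0,0,-0.1,0,0,0,0,0,-0.004,-0.1,0,0,0,0,0,-0.01,-0.1,0,0,0,0,0,-0.016,-0.1,0,0,0,0,0,-0.022,-0.1,0,0,0,0,0,-0.028,-0.1,0,0,0,0,0,-0.033,-0.1,0,0,0,0,0,-0.033,-0.1]'

```text
clock: 16.0
position: [0.5759, 0.2326, 0.0487]
ee_rot: [0.278, 0.652, 0.649, -0.275]
contact_force: [0.1, -0.7, 0.2]
width: 0.0381
gripper_force: 0.0
```

>>> move_arm --steps '[0,0,0,0,0,0,-0.6,0,0,0,0,0,0,-1,0,0,0,0,0,0,-1,0,0,0,0,0,0,-1,0,0,0,0,0,0,-1,0,0,0,0,0.001,0,-1,0,0,0,0,0.002,0,-1,0,0,0,0,0.003,0,-1,0,0,0,0,0.004,0,-1,0,0,0,0,0.005,0,-1]' --squeeze 30

```text
clock: 17.0
position: [0.576, 0.2365, 0.0501]
ee_rot: [0.279, 0.652, 0.649, -0.275]
contact_force: [-0.4, -7.0, -1.6]
width: 0.0213
gripper_force: 29.8
```

>>> move_arm --steps '[0,0,0,0,0.0003,0,-1,0,0,0,0,0.0006,0,-1,0,0,0,0,0.0009,0,-1,0,0,0,0,0.0012,0,-1,0,0,0,0,0.0014,0,-1,0,0,0,0,0.0016,0,-1,0,0,0,0,0.0018,0,-1,0,0,0,0,0.002,0,-1,0,0,0,0,0.002,0,-1,0,0,0,0,0.002,0,-1]'

```text
clock: 18.0
position: [0.5756, 0.2371, 0.0503]
ee_rot: [0.28, 0.652, 0.648, -0.277]
contact_force: [-0.1, -9.3, -1.1]
width: 0.0209
gripper_force: 29.6
```

```bash
python3 - <<'E'
from foot import *
s,p,R=cur(); print(s['clock'],s['contact_force'],s['moment'],p,s['qpos'].round(2))
foot('11',(.5745,.235),1)
E
```

```text
18.0 [-0.09063606 -9.34003675 -1.14346639] [-0.70837943  0.13282186 -0.1932955 ] [0.5756421  0.23708353 0.05034013] [ 0.61  0.78  1.41 -0.64  1.51  0.85]
scene -y offset mm 49.5 ang 1.7450261 25 0.0004
```

>>> move_arm --steps '[0,0,0,0,0,0,-0.3,0,0,0,0,0,0,0,0,0,0,0,0,0,0,0,0,0,0,0,0,0,0,0,0,0,0.007,0.007,0,0,0,0,0,0.02,0.02,0,0,0,0,0,0.04,0.039,0,0,0,0,0,0.06,0.058,0,0,0,0,0,0.08,0.09,0,0,0,0,0,0.085,0.13,0]'

```text
clock: 19.1
position: [0.5756, 0.3273, 0.1795]
ee_rot: [0.278, 0.651, 0.65, -0.274]
contact_force: [0.1, -0.0, 0.3]
width: 0.0422
gripper_force: 0.0
```

```bash
python3 - <<'E'
from foot import *
s,p,R=cur(); print(s['clock'],s['contact_force'],p,s['qpos'].round(2))
foot('12',(.5745,.235),1)
goto([.5755,.13,.28],toolR(1,-20))
E
```

```text
19.1 [ 0.05457643 -0.01814936  0.33990201] [0.57557035 0.32729509 0.17945198] [ 0.7   0.74  1.12 -0.6   1.81  0.72]
scene -y offset mm 49.6 ang 0.6369349 25 0.0006
turn [0.1824 0.0041 0.0041] deg 65.7 shift [-0.0024 -0.1975  0.0937]
```

>>> move_arm --steps '[0.018,0,0,0,0.01,0.04,-1,0.036,0.001,0.001,0,0.01,0.08,-1,0.054,0.001,0.001,0,0,0.11,-1,0.072,0.002,0.002,0,-0.03,0.12,-1,0.09,0.002,0.002,0,-0.06,0.12,-1,0.108,0.003,0.003,0,-0.1,0.12,-1,0.126,0.003,0.003,0,-0.14,0.12,-1,0.144,0.003,0.003,-0.001,-0.175,0.12,-1,0.162,0.004,0.004,-0.001,-0.21,0.12,-1,0.182,0.004,0.004,-0.001,-0.23,0.12,-1]'

```text
clock: 20.2
position: [0.5751, 0.0928, 0.3012]
ee_rot: [-0.123, 0.688, 0.705, 0.119]
contact_force: [-0.3, -0.3, -0.8]
width: 0.0
gripper_force: 0.0
```

```bash
python3 - <<'E'
from foot import *
s,p,R=cur(); print(s['clock'],s['contact_force'],p,s['qpos'].round(2),s['width'])
foot('13',(.5745,.235),1)
goto([.5755,.13,.026],toolR(1,-20))
E
```

```text
20.2 [-0.28801291 -0.27952705 -0.76507172] [0.57511644 0.09277713 0.30116262] [-0.16  0.27  1.44  0.34  1.51 -0.22] 4.513211336972586e-05
scene -y offset mm 49.5 ang 0.9813943 25 0.0006
turn [ 0.0015 -0.0011  0.0003] deg 0.7 shift [-0.      0.0419 -0.2725]
```

>>> move_arm --steps '[0,0,0,0,0.01,-0.035,-1,0,0,0,0,0.02,-0.075,-1,0,0,0,0,0.03,-0.115,-1,0,0,0,0,0.037,-0.155,-1,0,0,0,0,0.037,-0.19,-1,0,0,0,0,0.037,-0.22,-1,0,0,0,0,0.037,-0.245,-1,0,0,0,0,0.037,-0.262,-1,0,0,0,0,0.037,-0.272,-1,0,0,0,0,0.037,-0.275,-1]'

```text
clock: 21.3
position: [0.5748, 0.1326, 0.0239]
ee_rot: [-0.124, 0.688, 0.706, 0.116]
contact_force: [-0.5, -0.7, -0.7]
width: 0.0001
gripper_force: 0.0
```

>>> move_arm --steps '[0,0,0,0,0.005,0,-1,0,0,0,0,0.01,0,-1,0,0,0,0,0.015,0,-1,0,0,0,0,0.02,0,-1,0,0,0,0,0.025,0,-1,0,0,0,0,0.028,0,-1,0,0,0,0,0.031,0,-1,0,0,0,0,0.033,0,-1,0,0,0,0,0.034,0,-1,0,0,0,0,0.035,0,-1]'

```text
clock: 22.3
position: [0.5753, 0.1667, 0.0247]
ee_rot: [-0.123, 0.688, 0.705, 0.116]
contact_force: [-0.5, -0.8, 0.3]
width: -0.0001
gripper_force: 0.0
```

>>> move_arm --steps '[0,0,0,0,0.0007,0,-1,0,0,0,0,0.0014,0,-1,0,0,0,0,0.0021,0,-1,0,0,0,0,0.0028,0,-1,0,0,0,0,0.0035,0,-1,0,0,0,0,0.004,0,-1,0,0,0,0,0.0045,0,-1,0,0,0,0,0.005,0,-1,0,0,0,0,0.005,0,-1,0,0,0,0,0.005,0,-1]'

```text
clock: 23.3
position: [0.5754, 0.1705, 0.0247]
ee_rot: [-0.122, 0.688, 0.706, 0.116]
contact_force: [-1.2, -6.3, 2.4]
width: -0.0002
gripper_force: 3.1
```

>>> move_arm --steps '[0,0,0,0,0.0003,0,-1,0,0,0,0,0.0006,0,-1,0,0,0,0,0.0009,0,-1,0,0,0,0,0.0012,0,-1,0,0,0,0,0.0015,0,-1,0,0,0,0,0.0018,0,-1,0,0,0,0,0.002,0,-1,0,0,0,0,0.002,0,-1,0,0,0,0,0.002,0,-1,0,0,0,0,0.002,0,-1]'

```text
clock: 24.3
position: [0.5754, 0.1707, 0.0246]
ee_rot: [-0.121, 0.688, 0.706, 0.115]
contact_force: [-2.2, -11.8, 4.3]
width: -0.0005
gripper_force: 6.2
```

The push force climbs while the tool hardly moves, so the foot is against the back bar. Backing off now, then the last check.

>>> move_arm --steps '[0,0,0,0,-0.004,0,-1,0,0,0,0,-0.012,0,-1,0,0,0,0,-0.025,0,-1,0,0,0,0,-0.045,0.01,-1,0,0,0,0,-0.065,0.03,-1,0,0,0,0,-0.085,0.06,-1,0,0,0,0,-0.105,0.1,-1,0,0,0,0,-0.12,0.14,-1,0,0,0,0,-0.13,0.18,-1,0,0,0,0,-0.14,0.2,-1]'

```text
clock: 25.3
position: [0.5766, 0.0324, 0.2285]
ee_rot: [-0.121, 0.688, 0.705, 0.118]
contact_force: [0.2, 0.6, -0.8]
width: -0.0
gripper_force: 0.0
```

```bash
python3 - <<'E'
from foot import *
foot('14',(.5745,.235),1)
a,b=load('scene14')['pixels'],load('side14')['pixels']
a=cv2.resize(a[200:340,370:470],None,fx=4,fy=4,interpolation=2);b=cv2.resize(b[130:270,260:360],None,fx=4,fy=4,interpolation=2)
cv2.imwrite('pics/fin.png',np.hstack([a,b])); d=load('side14'); print(proj(d,(.575,.235,0)),proj(load('scene14'),(.575,.235,0)))
E
```

```text
scene -y offset mm 49.5 ang 1.0498598 25 0.0005
(np.float64(321.5513270304776), np.float64(225.95781127851228)) (np.float64(405.9756809374159), np.float64(297.0390814439884))
```

View pics/fin.png

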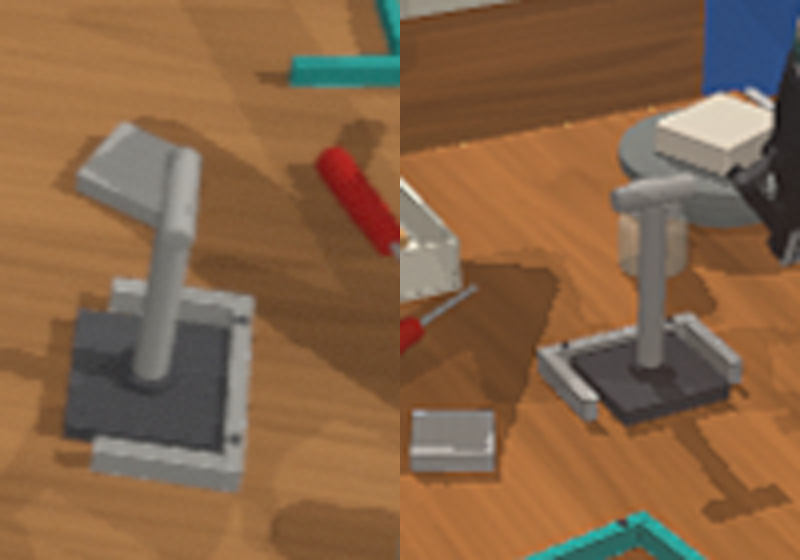

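The final picture shows the foot inside the grey bay, flush along the back bar (scene crop x≈225–230, y 320–450), with the post upright and the gripper clear of it.

```bash
python3 -c "
from rig import manip
print(manip.sign_off())"
```

```text
the job is handed in; nothing more can be done
None
```

The soldering stand is upright in the grey steel bay, its foot pressed flush and square (to about half a degree) against the back bar and released; the job was handed in at about 25 s. One tool turn early in the tip-up went the wrong way, but the lower edge stayed on the bench.

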